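Nest the washed steel pots by size in the tray

ROBOT

A 6-joint arm with a two-finger parallel gripper is mounted at the origin on a cart in front of the work surface, level with it; the furniture and walls round the work are solid. World frame = base frame: x ahead of the robot, y to its left, z up, the work surface at z = 0. Lengths are in m, angles in rad, forces in N, time in s.
With the tool pointing down it reaches from about 0.3 to 0.775 m from the base axis. Payload 14.6 kg.
Tool frame: the origin (TCP) lies midway between the tips of the shut fingers; the grasp point (between the pads) lies 19 mm behind it (grasp_offset is the distance from the TCP to the grasp point, in m); z points along the fingers, y is the line along which they close (so a half turn about z gives the same grasp; the last joint's range is limited). The gripper opens to 94 mm and grips with 3 to 60 N. Pads are 16 mm wide; open, the fingers measure 119 mm over their backs; the gripper's body (75 mm by 177 mm) begins 78 mm behind the grasp point.
Start: joints at [1.095, 0.3, 1.521, -0, 1.321, -0.067], TCP at [0.219, 0.505, 0.205] pointing down, gripper open.
Joint ranges: [-3.03, 3.03], [-0.79, 2.21], [0.23, 2.52], [-1.04, 4.18], [0, 3.07], [-2.55, 2.55]. Speed limits (rad/s): [2.22, 2.22, 2.57, 3.14, 3.14, 3.14].

INTERFACE

Orientations are given as [roll, pitch, yaw] about the fixed x, y, z axes, in that order (R = Rz(yaw) Ry(pitch) Rx(roll)).
In Python, from station import * gives the robot as it stands. The module is installed in compiled form; this text tells all that it offers.
- The arm moves only by the tool send_rows, never from a script. Its argument "rows" is a list of rows, each an object of numbers: "dx", "dy", "dz": the shift along the tool's x, y, z in mm; "roll": the turn about the tool's z in degrees; "jaw": the closure, from -1 (fully open) to 1 (shut). In form: [{"dx": .., "dy": .., "dz": .., "roll": .., "jaw": ..}, ...]. A call has 1 to 12 rows; each row shifts and turns the commanded pose from where the row before left it, along the tool's axes as they then stand; what a row does not reach is not made up. A row lasts 1/12 s, in which the tool goes at most 41.7 mm and 7.16 degrees, less where a joint would pass 70% of its speed; a pose out of reach is approached as far as the arm can. A call is refused whole if a number of a shift passes 41.7 or a number of a turn 7.16, either way. A call with a gripper value outside its range is refused whole. The fingers move at their own pace and stop on an object; "force" is the grip in N (left out, the last holds). Time passes only in rows, so rows that do not move let the fingers close. It gives the time, the measured TCP pose, the force, the opening and the grip force at its end, in the units of the state.
- get_obs(): the state, without advancing time (a new reading comes with each control period).
- camera(name): name is "scene" or "top"; returns a dict with "frame" (420x560x3 uint8, red, green, blue), "z_map" (420x560 float32, m along the optical axis (not along the pixel's ray), 0 where there is no reading), "camera_matrix" (3x3 intrinsics, pixels), "rvec" (rotation vector, rad) and "tvec" (3), from world to camera coordinates, as OpenCV has them. Camera axes: x right, y down, z forward; pixel columns grow to the right and rows downward; lengths in m; the calibration is good to about 2 mm. A picture is of the moment at which its call begins.
- hand_in(): hands the job in; it is judged then, once.
The state is a dict: "time_s": time; "qpos": joint angles; "joint_vel": joint speeds; "tau": joint torques, N m; "ee_pos": TCP position; "eef_rot": TCP orientation; "force": force on the tool from outside, world axes, zero at the start; "moment": the same for the moment, N m; "grip_width": finger opening in m; "grip_force": force on a finger pad.
Only numpy, scipy, OpenCV 4.12 (cv2) and the standard library are available. Lean on these libraries where they do the work, as an engineer would, in place of code of your own. Each camera call takes 0.05 s, during which the arm holds its last target. There are 200 camera calls.

TASK

Put the washed steel pots away in the white tray: set each loose open pot into the pot of its own size that already stands in the tray, upright and fully home, so that you end with one stack of three wide pots and one stack of two narrow ones. A capped vial stands in one of the pots: lift it out and stand it upright on the bare floor of the tray beside the stacks, without letting it fall over on the way. Leave the lidded sample pot, the reagent jar, the wash bottle and the label roll where they are.

Things in the scene. Friction and masses are not known exactly. Their poses are not given: they have to be found in the camera images.
- tray: White low tray, fixed to the worktop, 115 (its x) x 200 (its y) mm outside, 18 mm high, walls 4 mm, floor 4 mm thick. Origin at the centre of its underside on the worktop. The two lowest pots stand in the +y and middle thirds of it (either way round); the -y end (about y = -75 mm, x = 0 in its frame) is free.
- wide_1: Wide open steel pot in the tray, lowest of its stack; 64 mm tall, origin at its underside's centre, z up. Collar 69 mm outside over z = 42-64 mm (grip here); body tapers from 56 to a 42 mm foot. Mouth 60 mm inside, 53 at z = 42 mm; inner floor z = 4 mm. Two such pots nest with 1.5 mm play; home = collar on the lower rim, 22 mm above it. 120 g.
- wide_2: Wide open pot, exactly like wide_1; loose on the worktop. The vial stands in it at the start.
- wide_3: Wide open pot, exactly like wide_1; loose on the worktop, empty.
- narrow_1: Narrow open steel pot in the tray, lowest of its stack; same form as the wide one: 64 mm tall, origin at its underside's centre. Collar 54 mm outside over z = 42-64 mm, body 41 to a 27 mm foot; mouth 45 mm inside, 38 at z = 42 mm. Nests 22 mm above the other narrow pot. 90 g.
- narrow_2: Narrow open pot, exactly like narrow_1; loose on the worktop, empty.
- vial: Small sample vial with a flat foot and a tall ribbed white cap: 100 mm tall, body 25 mm diameter, cap 28 mm diameter over z = 66 to 100 mm (grip here), 40 g. Origin at the centre of its underside, z up. It starts standing upright inside a wide pot on its inner floor, so that 40 mm stand out above the rim.
- lidded_pot: Bystander: closed plastic sample pot with a lid, 51 mm diameter, 63 mm tall, origin under its centre. Not one of the open pots.
- reagent_jar: Bystander: dark screw-cap jar, 64 mm diameter, 110 mm tall, origin under its centre.
- wash_bottle: Bystander: white wash bottle with a spout, 62 mm diameter, 175 mm tall, about 85 mm long over the spout (+x); origin under its foot, the foot's centre 10 mm along its +x.
- label_roll: Bystander: roll of labels lying flat, 66 mm diameter, 40 mm tall, origin under its centre.
- bench_centrifuge: Fixed large centrifuge, 142 mm high; it fills x from -188 to +201 mm and y from -196 to +187 mm about its origin (frame parallel to the world's).
- tube_rack: Fixed rack of tubes, 139 mm high; it fills x from -80 to +76 mm and y from -200 to +220 mm about its origin, parallel to the world's axes.
- tube_mixer: Fixed tube mixer, 113 mm high; it fills x from -83 to +73 mm and y from -123 to +127 mm about its origin, parallel to the world's axes.
Things that resemble listed ones, but are neither listed nor needed, are in the scene too. Leave any orange or red look-alike of the vial alone.

How it is judged:
By the outcome, as a careful person would: the job done as asked, in the order asked, and still so for the second after the job is handed in, with the robot touching nothing.
It also fails if it takes over 72 s, if anything falls off the work surface, if the arm or the gripper's body presses on something with over 40 N, if the wrist force passes 120 N, or if a joint passes its speed limit or range.

## Working session

There is one attempt and no reset: what is moved stays moved. The work goes in short steps, Python scripts to look and compute and a tool call to move; the robot and the scene stay as the last step left them, time stands still between calls to the robot, and variables do not carry over. Pictures are saved under pics/ and viewed, at most 10 in all, crops included, and the job is handed in when it is done.

Besides the shell and the picture viewer there is one more tool, called after "Request:" as name(argument=value, ...), one argument or row to a line, values as JSON. send_rows: Moves the arm, as the interface text tells. Its arguments: {"type":"object","properties":{"rows":{"type":"array"},"force":{"type":"number"}},"required":["rows"]}

```bash
mkdir -p pics
python3 - <<'E'
from station import *
import cv2,numpy as np
for n in ("scene","top"):
    c=camera(n); cv2.imwrite(f"pics/{n}0.png",c["frame"][:,:,::-1]); np.savez(f"{n}0.npz",**c)
    R=cv2.Rodrigues(c["rvec"])[0]; print(n,c["camera_matrix"].tolist(),(-R.T@np.ravel(c["tvec"])).round(3),R.round(2).tolist())
print(get_obs())
E
```

```text
scene [[510.08440897947656, 0.0, 278.8652818105021], [0.0, 510.08440897947656, 209.66439266728608], [0.0, 0.0, 1.0]] [0.123 0.991 0.802] [[-0.88, -0.47, 0.01], [-0.29, 0.52, -0.8], [0.37, -0.71, -0.6]]
top [[526.8612459852717, 0.0, 281.8886914017107], [0.0, 526.8612459852717, 209.60344994080228], [0.0, 0.0, 1.0]] [0.49  0.092 1.334] [[0.0, -1.0, 0.02], [-1.0, -0.0, -0.07], [0.07, -0.02, -1.0]]
{'time_s': 0.1, 'qpos': array([ 1.09539539e+00,  3.00425471e-01,  1.52146944e+00, -1.54254963e-05,
        1.32070886e+00, -6.65834693e-02]), 'joint_vel': array([ 0.00082799, -0.00223657, -0.00270348,  0.00094162,  0.00074216,
       -0.00066483]), 'tau': array([ 2.58315478e-03, -5.32648551e+01, -3.53277934e+01,  7.10381521e-02,
        2.35414901e-02, -7.77855485e-05]), 'ee_pos': array([0.21853649, 0.5044818 , 0.20495859]), 'eef_rot': array([-3.14058278e+00, -5.23654295e-05,  2.73277899e+00]), 'force': array([ 0.34253537, -0.35669767,  0.09676818]), 'moment': array([-0.00206246, -0.00306087,  0.04962244]), 'grip_force': 0.0, 'grip_width': 0.0939043309953282}
```

View pics/scene0.png

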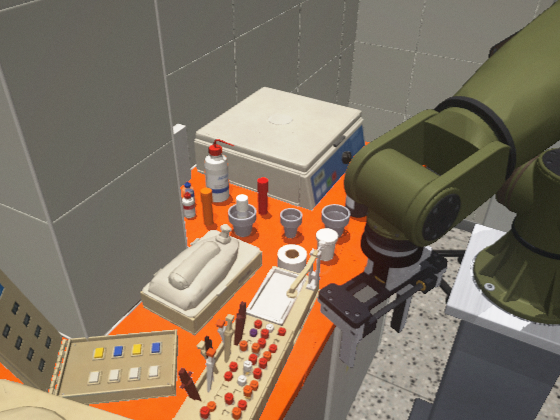

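View pics/top0.png

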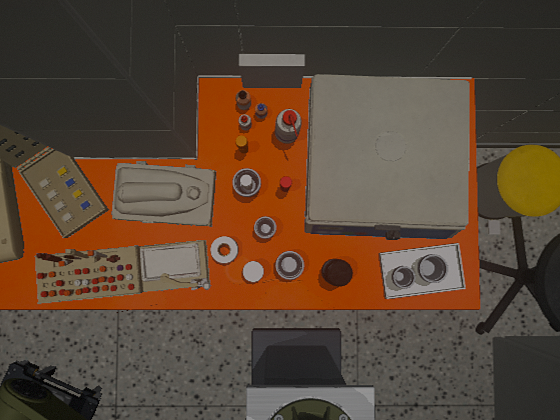

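The top view shows the tray at (423,270), with narrow_1 at (402,276), wide_1 at (431,267) and the free end on the right.

- **Loose open pots:** wide pot with the white-capped vial at (246,182), narrow at (264,227), wide at (289,264).
- **Could be mistaken for the vial:** orange (241,142) and red (285,183), both excluded by colour. The small bottles at (242,98), (261,110) and (245,121) are not inside a pot.
- **Could be mistaken for a pot:** white lidded pot (253,271), label roll (224,249), dark jar (337,271).
- **Could be mistaken for the tray:** the white plate on the rack (170,260).

Next I measure, and check the choice in one close crop.

```bash
cat > h.py <<'E'
import cv2,numpy as np
def world(c):
    K=c["camera_matrix"];R=cv2.Rodrigues(c["rvec"])[0];t=np.ravel(c["tvec"])
    v,u=np.mgrid[:420,:560]; z=c["z_map"]
    p=np.stack([(u-K[0,2])/K[0,0]*z,(v-K[1,2])/K[1,1]*z,z],-1)
    w=(p-t)@R; w[z==0]=np.nan; return w
def band(w,x,y,r,z0,z1):
    m=(np.hypot(w[...,0]-x,w[...,1]-y)<r)&(w[...,2]>z0)&(w[...,2]<z1)
    q=w[m]; 
    if len(q)<5: return None
    (cx,cy),rad=cv2.minEnclosingCircle(q[:,:2].astype(np.float32)); return np.round([cx,cy,rad,len(q),np.median(q[:,2])],4)
def moves(o,x,y,z):
    yw=o["eef_rot"][2];d=np.array([x,y,z])-o["ee_pos"];c,s=np.cos(yw),np.sin(yw)
    return (1000*np.array([c*d[0]+s*d[1],s*d[0]-c*d[1],-d[2]])).round(1)
E
python3 - <<'E'
from h import *
c=dict(np.load("top0.npz")); w=world(c)
for n,(u,v),z0,z1,r in [("w2",(246,182),.056,.072,.05),("vialcap",(246,182),.09,.115,.03),("n2",(264,227),.056,.072,.04),("w3",(289,264),.056,.072,.05),("n1",(402,276),.058,.076,.04),("w1",(431,267),.058,.076,.042),("lid",(253,271),.055,.07,.04),("jar",(337,271),.1,.12,.05),("roll",(224,249),.03,.05,.05),("red",(285,183),.05,.2,.03),("orange",(241,142),.05,.2,.03),("bottle",(288,125),.05,.25,.05)]:
    K=c["camera_matrix"];R=cv2.Rodrigues(c["rvec"])[0];t=np.ravel(c["tvec"]);C=-R.T@t
    d=R.T@np.array([(u-K[0,2])/K[0,0],(v-K[1,2])/K[1,1],1]); zz=(z0+z1)/2; P=C+d*(zz-C[2])/d[2]
    b=band(w,P[0],P[1],r,z0,z1)
    if b is not None: b=band(w,b[0],b[1],r,z0,z1)
    print(n,P.round(3),b)
# tray
m=(w[...,0]<.36)&(w[...,1]<-.12)&(w[...,2]>.010)&(w[...,2]<.03)
q=w[m]; print("tray",cv2.minAreaRect(q[:,:2].astype(np.float32)),len(q))
print("floor z",np.nanmedian(w[280:300,300:320,2]))
f=c["frame"]; a=cv2.resize(f[85:305,205:305],None,fx=2.6,fy=2.6,interpolation=3); b=cv2.resize(f[205:305,300:480],None,fx=2.6,fy=2.6,interpolation=3)
o=np.zeros((572,740,3),np.uint8); o[:,:260]=a; o[:260,270:738]=b
s=dict(np.load("scene0.npz"))["frame"][170:270,180:360]; o[270:530,270:738]=cv2.resize(s,None,fx=2.6,fy=2.6,interpolation=3)
cv2.imwrite("pics/crop0.png",o[:,:,::-1])
E
```

```text
w2 [0.651 0.159 0.064] [6.521e-01 1.593e-01 3.490e-02 1.740e+02 6.390e-02]
vialcap [0.646 0.157 0.103] [6.514e-01 1.585e-01 1.480e-02 1.190e+02 1.048e-01]
n2 [0.542 0.115 0.064] [5.424e-01 1.141e-01 2.670e-02 1.210e+02 6.450e-02]
w3 [0.454 0.054 0.064] [4.517e-01 5.460e-02 3.440e-02 1.650e+02 6.480e-02]
n1 [ 0.426 -0.217  0.067] [ 4.258e-01 -2.267e-01  3.370e-02  1.710e+02  6.760e-02]
w1 [ 0.447 -0.287  0.067] [ 4.445e-01 -2.914e-01  3.510e-02  2.150e+02  6.790e-02]
lid [0.437 0.141 0.062] [4.363e-01 1.422e-01 2.530e-02 3.430e+02 6.380e-02]
jar [ 0.439 -0.055  0.11 ] [ 4.352e-01 -5.960e-02  3.090e-02  5.500e+02  1.097e-01]
roll [0.489 0.213 0.04 ] [4.863e-01 2.270e-01 4.560e-02 5.510e+02 4.040e-02]
red [0.642 0.066 0.125] [6.475e-01 6.510e-02 1.450e-02 1.290e+02 1.004e-01]
orange [0.737 0.168 0.125] [7.452e-01 1.710e-01 1.440e-02 1.470e+02 9.960e-02]
bottle [0.772 0.06  0.15 ] [7.812e-01 4.840e-02 4.370e-02 6.740e+02 1.216e-01]
tray ((0.34854379296302795, -0.22674083709716797), (0.0, 0.0), 0.0) 1
floor z 0.0009284775921965621
```

View pics/crop0.png

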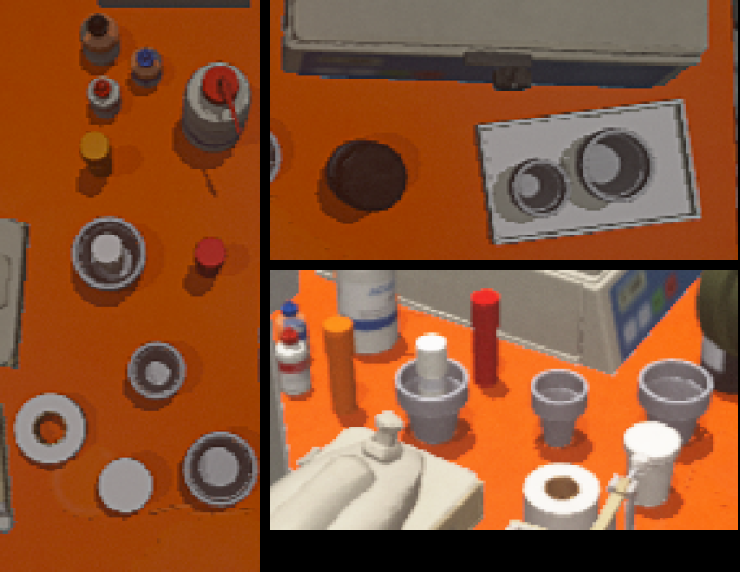

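The crop confirms the choice. The white-capped vial is in the wide pot, top-view pixel (246,182), and the red and orange look-alikes stand free. The tray holds the narrow pot at +y and the wide pot in the middle, with the -y end bare. Next I refine the tray, narrow_1 and the vial.

Run:
```python
from h import *
from station import *
c=dict(np.load("top0.npz")); w=world(c)
b=[.426,-.217]
for i in range(4):
    b=band(w,b[0],b[1],.031,.06,.074); print("n1",b)
b=[.4445,-.2914]
for i in range(3):
    b=band(w,b[0],b[1],.039,.06,.074); print("w1",b)
for z0,z1 in((.012,.024),(.003,.024)):
    m=(w[...,0]>.34)&(w[...,0]<.53)&(w[...,1]<-.13)&(w[...,1]>-.42)&(w[...,2]>z0)&(w[...,2]<z1)
    q=w[m]; print("tray",cv2.minAreaRect(q[:,:2].astype(np.float32)),len(q))
# white mask on plane z=.018
hsv=cv2.cvtColor(c["frame"],cv2.COLOR_RGB2HSV); m=((hsv[...,1]<60)&(hsv[...,2]>110)).astype(np.uint8); m[:238]=0;m[302:]=0;m[:,:370]=0;m[:,475:]=0
cs,_=cv2.findContours(m,0,2); k=max(cs,key=cv2.contourArea); bx=cv2.boxPoints(cv2.minAreaRect(k))
K=c["camera_matrix"];R=cv2.Rodrigues(c["rvec"])[0];C=-R.T@np.ravel(c["tvec"])
for u,v in bx:
    d=R.T@np.array([(u-K[0,2])/K[0,0],(v-K[1,2])/K[1,1],1]);print((u,v),(C+d*(.018-C[2])/d[2]).round(4))
# centrifuge extents
m=(w[...,2]>.1)&(w[...,1]<.02)&(w[...,0]>.46)&(w[...,1]>-.45)
print("cent",np.nanmin(w[m][:,0]),np.nanmax(w[m][:,1]))
print(moves(get_obs(),.6514,.1585,.25))
```

```text
n1 [ 4.239e-01 -2.198e-01  2.700e-02  1.520e+02  6.810e-02]
n1 [ 4.240e-01 -2.206e-01  2.760e-02  1.540e+02  6.800e-02]
n1 [ 4.240e-01 -2.206e-01  2.760e-02  1.540e+02  6.800e-02]
n1 [ 4.240e-01 -2.206e-01  2.760e-02  1.540e+02  6.800e-02]
w1 [ 4.445e-01 -2.914e-01  3.510e-02  2.000e+02  6.800e-02]
w1 [ 4.445e-01 -2.914e-01  3.510e-02  2.000e+02  6.800e-02]
w1 [ 4.445e-01 -2.914e-01  3.510e-02  2.000e+02  6.800e-02]
tray ((0.45881375670433044, -0.26650679111480713), (0.1611596643924713, 0.22257447242736816), 7.16355037689209) 574
tray ((0.43446630239486694, -0.2749502658843994), (0.18822674453258514, 0.2899363040924072), 0.11399592459201813) 3401
(np.float32(379.8834), np.float32(252.59572)) [ 0.4812 -0.1739  0.018 ]
(np.float32(459.11264), np.float32(242.37257)) [ 0.5074 -0.3735  0.018 ]
(np.float32(465.0328), np.float32(288.25385)) [ 0.3933 -0.3858  0.018 ]
(np.float32(385.80356), np.float32(298.477)) [ 0.3677 -0.1874  0.018 ]
cent 0.4620356634922247 0.019986719970442574
[-534.7 -145.4  -45. ]
```

Request:
send_rows(
  rows=[
    {"dz": -5, "roll": 6.57},
    {"dz": -5, "roll": 6.57},
    {"dz": -5, "roll": 6.57},
    {"dz": -5, "roll": 6.57},
    {"dz": -5, "roll": 6.57},
    {"dz": -5, "roll": 6.57},
    {"dz": -5, "roll": 6.57},
    {"dz": -5, "roll": 6.57},
    {"dz": -5, "roll": 6.57},
    {"jaw": -0.3},
  ],
  force=15,
)

```text
invalid input at $.rows[0]: expected keys dx, dy, dz, roll, jaw
```

Run:
```python
from h import *
from station import *
c=dict(np.load("top0.npz")); w=world(c)
m=(w[...,2]>.125)&(w[...,1]<-.1)&(w[...,0]>.4)&(w[...,1]>-.42); print("cent x front",np.nanpercentile(w[m][:,0],[0,1,3]))
o=get_obs();print(o["ee_pos"],o["eef_rot"],o["grip_width"],moves(o,.6515,.1585,.25))
```

```text
cent x front [0.5335676  0.54942682 0.56041581]
[0.21853649 0.5044818  0.20495859] [-3.14058278e+00 -5.23654295e-05  2.73277899e+00] 0.0939043309953282 [-534.8 -145.4  -45. ]
```

Request:
send_rows(
  rows=[
    {"dx": 0, "dy": 0, "dz": -5, "roll": 6.57, "jaw": -0.3},
    {"dx": 0, "dy": 0, "dz": -5, "roll": 6.57, "jaw": -0.3},
    {"dx": 0, "dy": 0, "dz": -5, "roll": 6.57, "jaw": -0.3},
    {"dx": 0, "dy": 0, "dz": -5, "roll": 6.57, "jaw": -0.3},
    {"dx": 0, "dy": 0, "dz": -5, "roll": 6.57, "jaw": -0.3},
    {"dx": 0, "dy": 0, "dz": -5, "roll": 6.57, "jaw": -0.3},
    {"dx": 0, "dy": 0, "dz": -5, "roll": 6.57, "jaw": -0.3},
    {"dx": 0, "dy": 0, "dz": -5, "roll": 6.57, "jaw": -0.3},
    {"dx": 0, "dy": 0, "dz": -5, "roll": 6.57, "jaw": -0.3},
    {"dx": 0, "dy": 0, "dz": 0, "roll": 0, "jaw": -0.3},
  ],
  force=15,
)

```text
time_s: 0.93
ee_pos: [0.2187, 0.5048, 0.251]
eef_rot: [3.141, -0.001, 1.695]
force: [-1.2, 1.0, 0.8]
grip_width: 0.0609
grip_force: 0.0
```

Run:
```python
from h import *
from station import *
o=get_obs();print(o["ee_pos"],o["eef_rot"],o["grip_width"],moves(o,.6515,.1585,.25))
```

```text
[0.21869798 0.50482377 0.25104201] [ 3.14115069e+00 -6.16701746e-04  1.69527332e+00] 0.0609059614531538 [-397.4  386.5    1. ]
```

Request:
send_rows(
  rows=[
    {"dx": -27, "dy": 26, "dz": 0, "roll": 0, "jaw": -0.3},
    {"dx": -27, "dy": 26, "dz": 0, "roll": 0, "jaw": -0.3},
    {"dx": -27, "dy": 26, "dz": 0, "roll": 0, "jaw": -0.3},
    {"dx": -27, "dy": 26, "dz": 0, "roll": 0, "jaw": -0.3},
    {"dx": -27, "dy": 26, "dz": 0, "roll": 0, "jaw": -0.3},
    {"dx": -27, "dy": 26, "dz": 0, "roll": 0, "jaw": -0.3},
    {"dx": -27, "dy": 26, "dz": 0, "roll": 0, "jaw": -0.3},
    {"dx": -27, "dy": 26, "dz": 0, "roll": 0, "jaw": -0.3},
    {"dx": -27, "dy": 26, "dz": 0, "roll": 0, "jaw": -0.3},
    {"dx": -27, "dy": 26, "dz": 0, "roll": 0, "jaw": -0.3},
    {"dx": -27, "dy": 26, "dz": 0, "roll": 0, "jaw": -0.3},
    {"dx": -27, "dy": 26, "dz": 0, "roll": 0, "jaw": -0.3},
  ],
)

```text
time_s: 1.93
ee_pos: [0.5711, 0.2223, 0.2499]
eef_rot: [-3.141, 0.0, 1.705]
force: [0.6, 0.6, -0.1]
grip_width: 0.0614
grip_force: 0.0
```

Request:
send_rows(
  rows=[
    {"dx": -27, "dy": 25, "dz": 0, "roll": 0, "jaw": -0.3},
    {"dx": -27, "dy": 25, "dz": 0, "roll": 0, "jaw": -0.3},
    {"dx": -19, "dy": 24, "dz": 0, "roll": 0, "jaw": -0.3},
    {"dx": 0, "dy": 0, "dz": 0, "roll": 0, "jaw": -0.3},
  ],
)

```text
time_s: 2.27
ee_pos: [0.6557, 0.1572, 0.2482]
eef_rot: [-3.139, 0.001, 1.701]
force: [0.3, 0.7, -0.3]
grip_width: 0.0608
grip_force: 0.0
```

Run:
```python
from h import *
from station import *
o=get_obs();print(o["ee_pos"],o["eef_rot"],o["grip_width"],moves(o,.6515,.1585,.072))
```

```text
[0.65566372 0.15716911 0.24816848] [-3.13945793e+00  7.58378099e-04  1.70102947e+00] 0.06084199742300231 [  1.9  -4.  176.2]
```

Request:
send_rows(
  rows=[
    {"dx": 2, "dy": -4, "dz": 20, "roll": 0, "jaw": -0.3},
    {"dx": 0, "dy": 0, "dz": 35, "roll": 0, "jaw": -0.3},
    {"dx": 0, "dy": 0, "dz": 35, "roll": 0, "jaw": -0.3},
    {"dx": 0, "dy": 0, "dz": 35, "roll": 0, "jaw": -0.3},
    {"dx": 0, "dy": 0, "dz": 30, "roll": 0, "jaw": -0.3},
    {"dx": 0, "dy": 0, "dz": 21, "roll": 0, "jaw": -0.3},
    {"dx": 0, "dy": 0, "dz": 0, "roll": 0, "jaw": -0.3},
    {"dx": 0, "dy": 0, "dz": 0, "roll": 0, "jaw": -0.3},
  ],
)

```text
time_s: 2.93
ee_pos: [0.648, 0.1627, 0.0739]
eef_rot: [-3.14, 0.0, 1.703]
force: [0.3, 0.2, 0.8]
grip_width: 0.0608
grip_force: 0.0
```

Request:
send_rows(
  rows=[
    {"dx": 0, "dy": 0, "dz": 0, "roll": 0, "jaw": 0.1},
    {"dx": 0, "dy": 0, "dz": 0, "roll": 0, "jaw": 0.2},
    {"dx": 0, "dy": 0, "dz": 0, "roll": 0, "jaw": 0.3},
    {"dx": 0, "dy": 0, "dz": 0, "roll": 0, "jaw": 0.4},
    {"dx": 0, "dy": 0, "dz": 0, "roll": 0, "jaw": 0.6},
    {"dx": 0, "dy": 0, "dz": 0, "roll": 0, "jaw": 1},
    {"dx": 0, "dy": 0, "dz": 0, "roll": 0, "jaw": 1},
    {"dx": 0, "dy": 0, "dz": 0, "roll": 0, "jaw": 1},
    {"dx": 0, "dy": 0, "dz": 0, "roll": 0, "jaw": 1},
  ],
)

```text
time_s: 3.68
ee_pos: [0.6489, 0.1626, 0.075]
eef_rot: [3.141, -0.0, 1.701]
force: [0.4, 0.0, 4.4]
grip_width: 0.0278
grip_force: 14.9
```

Run:
```python
from h import *
from station import *
o=get_obs();print(o["ee_pos"],o["eef_rot"],o["grip_width"],o["grip_force"],moves(o,.6515,.1585,.071))
```

```text
[0.64893735 0.16257453 0.07497347] [ 3.14053138e+00 -1.43044585e-05  1.70083199e+00] 0.02782457485961829 14.946708530187607 [-4.4  2.   4. ]
```

Request:
send_rows(
  rows=[
    {"dx": 0, "dy": 0, "dz": -8, "roll": 0, "jaw": 1},
    {"dx": 0, "dy": 0, "dz": -15, "roll": 0, "jaw": 1},
    {"dx": 0, "dy": 0, "dz": -15, "roll": 0, "jaw": 1},
    {"dx": 0, "dy": 0, "dz": -15, "roll": 0, "jaw": 1},
    {"dx": 0, "dy": 0, "dz": -20, "roll": 0, "jaw": 1},
    {"dx": 0, "dy": 0, "dz": -20, "roll": 0, "jaw": 1},
    {"dx": 0, "dy": 0, "dz": -20, "roll": 0, "jaw": 1},
    {"dx": 0, "dy": 0, "dz": -20, "roll": 0, "jaw": 1},
    {"dx": 0, "dy": 0, "dz": -20, "roll": 0, "jaw": 1},
    {"dx": 0, "dy": 0, "dz": -20, "roll": 0, "jaw": 1},
    {"dx": 0, "dy": 0, "dz": 0, "roll": 0, "jaw": 1},
    {"dx": 0, "dy": 0, "dz": 0, "roll": 0, "jaw": 1},
  ],
)

```text
time_s: 4.68
ee_pos: [0.6486, 0.1626, 0.248]
eef_rot: [3.141, -0.0, 1.701]
force: [0.6, -0.2, -1.4]
grip_width: 0.0276
grip_force: 14.9
```

Run:
```python
from h import *
from station import *
c=camera("scene"); w=world(c)
cv2.imwrite("pics/s1.png",cv2.resize(c["frame"][60:270,150:400],None,fx=2.8,fy=2.8)[:,:,::-1])
o=get_obs();print(o["ee_pos"],o["eef_rot"],o["grip_width"],o["grip_force"],moves(o,.4476,-.3575,.25))
x,y,z=o["ee_pos"]
for a,b in ((-.075,-.055),(-.055,-.035),(-.035,-.015)): print(a,band(w,x,y,.035,z+a,z+b))
```

```text
[0.64828853 0.16247828 0.2465791 ] [-3.14043154e+00  6.61485964e-05  1.70082339e+00] 0.027478985100193344 14.91971030831337 [-489.6 -266.4   -3.4]
-0.075 [6.491e-01 1.605e-01 1.150e-02 5.300e+01 1.856e-01]
-0.055 [6.474e-01 1.620e-01 1.190e-02 8.200e+01 2.024e-01]
-0.035 [6.489e-01 1.601e-01 1.260e-02 8.900e+01 2.217e-01]
```

View pics/s1.png

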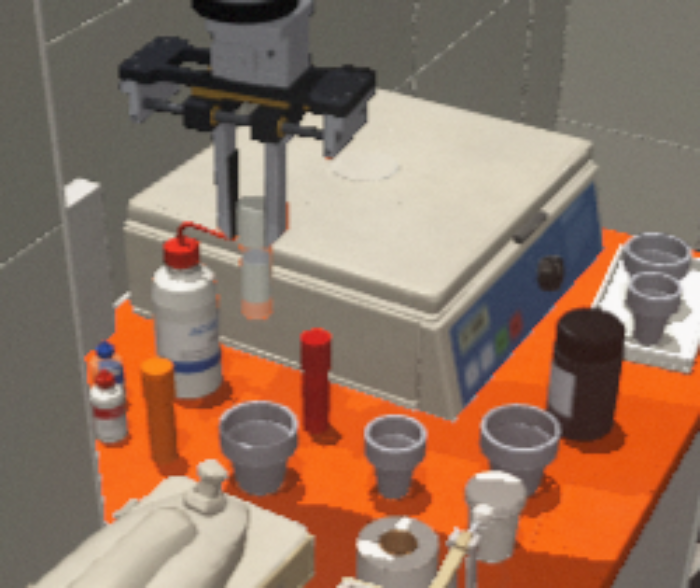

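The vial hangs upright in the fingers at crop (256,255). The red and orange look-alikes and the pots are undisturbed. Carrying it over to the tray.

Request:
send_rows(
  rows=[
    {"dx": -14, "dy": -8, "dz": 0, "roll": 0, "jaw": 1},
    {"dx": -25, "dy": -14, "dz": 0, "roll": 0, "jaw": 1},
    {"dx": -25, "dy": -14, "dz": 0, "roll": 0, "jaw": 1},
    {"dx": -25, "dy": -14, "dz": 0, "roll": 0, "jaw": 1},
    {"dx": -25, "dy": -14, "dz": 0, "roll": 0, "jaw": 1},
    {"dx": -25, "dy": -14, "dz": 0, "roll": 0, "jaw": 1},
    {"dx": -25, "dy": -14, "dz": 0, "roll": 0, "jaw": 1},
    {"dx": -25, "dy": -14, "dz": 0, "roll": 0, "jaw": 1},
    {"dx": -25, "dy": -14, "dz": 0, "roll": 0, "jaw": 1},
    {"dx": -25, "dy": -14, "dz": 0, "roll": 0, "jaw": 1},
    {"dx": -25, "dy": -14, "dz": 0, "roll": 0, "jaw": 1},
    {"dx": -25, "dy": -14, "dz": 0, "roll": 0, "jaw": 1},
  ],
)

```text
time_s: 5.73
ee_pos: [0.5242, -0.146, 0.2459]
eef_rot: [-3.139, -0.001, 1.701]
force: [0.6, 0.1, -1.0]
grip_width: 0.0281
grip_force: 14.9
```

Request:
send_rows(
  rows=[
    {"dx": -25, "dy": -14, "dz": 0, "roll": 0, "jaw": 1},
    {"dx": -25, "dy": -14, "dz": 0, "roll": 0, "jaw": 1},
    {"dx": -25, "dy": -14, "dz": 0, "roll": 0, "jaw": 1},
    {"dx": -25, "dy": -14, "dz": 0, "roll": 0, "jaw": 1},
    {"dx": -25, "dy": -14, "dz": 0, "roll": 0, "jaw": 1},
    {"dx": -25, "dy": -14, "dz": 0, "roll": 0, "jaw": 1},
    {"dx": -25, "dy": -13, "dz": 0, "roll": 0, "jaw": 1},
    {"dx": -22, "dy": -8, "dz": 0, "roll": 0, "jaw": 1},
    {"dx": 0, "dy": 0, "dz": 0, "roll": 0, "jaw": 1},
    {"dx": 0, "dy": 0, "dz": 0, "roll": 0, "jaw": 1},
    {"dx": 0, "dy": 0, "dz": 0, "roll": 0, "jaw": 1},
  ],
)

```text
time_s: 6.65
ee_pos: [0.4468, -0.3532, 0.2464]
eef_rot: [-3.14, -0.002, 1.701]
force: [0.1, 0.3, -0.6]
grip_width: 0.0279
grip_force: 14.9
```

Run:
```python
from h import *
from station import *
o=get_obs();print(o["ee_pos"],o["eef_rot"],o["grip_width"],o["grip_force"],moves(o,.4476,-.3545,.077))
```

```text
[ 0.44677693 -0.35324092  0.24640777] [-3.14049459e+00 -1.52338448e-03  1.70088058e+00] 0.027901624066404784 14.919273108243942 [ -1.4   0.7 169.4]
```

Request:
send_rows(
  rows=[
    {"dx": -1.5, "dy": 0.7, "dz": 20, "roll": 0, "jaw": 1},
    {"dx": 0, "dy": 0, "dz": 30, "roll": 0, "jaw": 1},
    {"dx": 0, "dy": 0, "dz": 30, "roll": 0, "jaw": 1},
    {"dx": 0, "dy": 0, "dz": 30, "roll": 0, "jaw": 1},
    {"dx": 0, "dy": 0, "dz": 25, "roll": 0, "jaw": 1},
    {"dx": 0, "dy": 0, "dz": 15, "roll": 0, "jaw": 1},
    {"dx": 0, "dy": 0, "dz": 10, "roll": 0, "jaw": 1},
    {"dx": 0, "dy": 0, "dz": 4, "roll": 0, "jaw": 1},
    {"dx": 0, "dy": 0, "dz": 0, "roll": 0, "jaw": 1},
    {"dx": 0, "dy": 0, "dz": 0, "roll": 0, "jaw": 1},
  ],
)

```text
time_s: 7.48
ee_pos: [0.4483, -0.3554, 0.0844]
eef_rot: [3.141, 0.001, 1.701]
force: [-0.2, 0.6, 0.9]
grip_width: 0.0277
grip_force: 14.9
```

Request:
send_rows(
  rows=[
    {"dx": 0, "dy": 0, "dz": 2, "roll": 0, "jaw": 1},
    {"dx": 0, "dy": 0, "dz": 2, "roll": 0, "jaw": 1},
    {"dx": 0, "dy": 0, "dz": 0, "roll": 0, "jaw": 1},
    {"dx": 0, "dy": 0, "dz": 0, "roll": 0, "jaw": 1},
  ],
)

```text
time_s: 7.82
ee_pos: [0.4478, -0.3554, 0.0796]
eef_rot: [3.141, 0.0, 1.701]
force: [0.3, 1.1, -0.5]
grip_width: 0.0277
grip_force: 14.9
```

Run:
```python
from h import *
from station import *
c=camera("scene")
cv2.imwrite("pics/s2.png",cv2.resize(c["frame"][60:230,280:480],None,fx=3,fy=3)[:,:,::-1])
o=get_obs();print(o["ee_pos"],o["eef_rot"],o["force"],o["grip_width"])
```

```text
[ 0.44777565 -0.35547131  0.07964234] [3.14138783e+00 2.06616889e-04 1.70070376e+00] [0.25779541 0.18317619 0.05353448] 0.027733918745793767
```

View pics/s2.png

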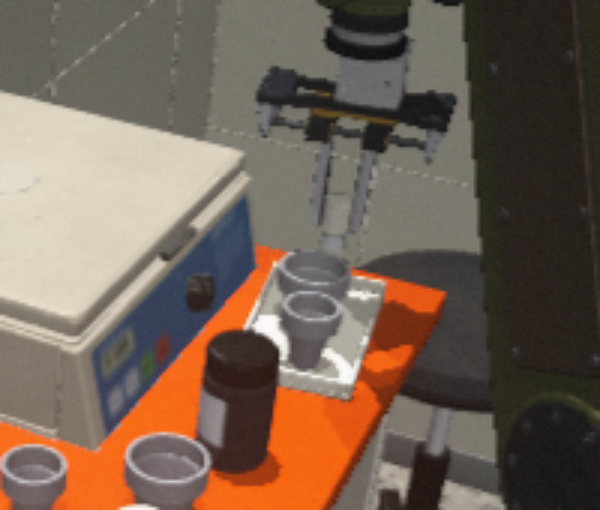

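The vial (crop (338,215)) is upright above the tray's free end, behind wide_1. It is about 4 mm above the floor, so I lower it to contact.

Request:
send_rows(
  rows=[
    {"dx": 0, "dy": 0, "dz": 1.5, "roll": 0, "jaw": 1},
    {"dx": 0, "dy": 0, "dz": 1.5, "roll": 0, "jaw": 1},
    {"dx": 0, "dy": 0, "dz": 1, "roll": 0, "jaw": 1},
    {"dx": 0, "dy": 0, "dz": 0, "roll": 0, "jaw": 1},
    {"dx": 0, "dy": 0, "dz": 0, "roll": 0, "jaw": 1},
  ],
)

```text
time_s: 8.28
ee_pos: [0.4477, -0.3554, 0.0754]
eef_rot: [-3.141, -0.0, 1.701]
force: [0.2, 0.2, -0.8]
grip_width: 0.0278
grip_force: 14.9
```

Request:
send_rows(
  rows=[
    {"dx": 0, "dy": 0, "dz": 0.7, "roll": 0, "jaw": 1},
    {"dx": 0, "dy": 0, "dz": 0, "roll": 0, "jaw": 1},
    {"dx": 0, "dy": 0, "dz": 0, "roll": 0, "jaw": 1},
  ],
)

```text
time_s: 8.53
ee_pos: [0.4479, -0.3554, 0.0749]
eef_rot: [3.141, 0.0, 1.701]
force: [0.8, -0.2, -0.1]
grip_width: 0.0276
grip_force: 14.9
```

Request:
send_rows(
  rows=[
    {"dx": 0, "dy": 0, "dz": 0.8, "roll": 0, "jaw": 1},
    {"dx": 0, "dy": 0, "dz": 0, "roll": 0, "jaw": 1},
    {"dx": 0, "dy": 0, "dz": 0, "roll": 0, "jaw": 1},
  ],
)

```text
time_s: 8.78
ee_pos: [0.4483, -0.3556, 0.0747]
eef_rot: [3.14, 0.001, 1.701]
force: [1.9, 1.4, 5.3]
grip_width: 0.0273
grip_force: 15.0
```

Request:
send_rows(
  rows=[
    {"dx": 0, "dy": 0, "dz": 0.8, "roll": 0, "jaw": 1},
    {"dx": 0, "dy": 0, "dz": 0, "roll": 0, "jaw": 1},
    {"dx": 0, "dy": 0, "dz": 0, "roll": 0, "jaw": 1},
  ],
)

```text
time_s: 9.03
ee_pos: [0.4487, -0.3558, 0.0745]
eef_rot: [3.139, 0.002, 1.701]
force: [1.8, 2.4, 10.1]
grip_width: 0.0276
grip_force: 15.0
```

Request:
send_rows(
  rows=[
    {"dx": 0, "dy": 0, "dz": -1.2, "roll": 0, "jaw": 1},
    {"dx": 0, "dy": 0, "dz": 0, "roll": 0, "jaw": 1},
    {"dx": 0, "dy": 0, "dz": 0, "roll": 0, "jaw": 0.3},
    {"dx": 0, "dy": 0, "dz": 0, "roll": 0, "jaw": 0.2},
    {"dx": 0, "dy": 0, "dz": 0, "roll": 0, "jaw": 0.1},
    {"dx": 0, "dy": 0, "dz": 0, "roll": 0, "jaw": 0},
    {"dx": 0, "dy": 0, "dz": 0, "roll": 0, "jaw": -0.1},
    {"dx": 0, "dy": 0, "dz": 0, "roll": 0, "jaw": -0.2},
    {"dx": 0, "dy": 0, "dz": 0, "roll": 0, "jaw": -0.2},
  ],
)

```text
time_s: 9.78
ee_pos: [0.4477, -0.3554, 0.0743]
eef_rot: [-3.141, -0.0, 1.701]
force: [-0.7, 0.1, -1.3]
grip_width: 0.0563
grip_force: 0.0
```

Request:
send_rows(
  rows=[
    {"dx": 0, "dy": 0, "dz": -10, "roll": 0, "jaw": -0.2},
    {"dx": 0, "dy": 0, "dz": -30, "roll": 0, "jaw": -0.2},
    {"dx": 0, "dy": 0, "dz": -40, "roll": 0, "jaw": -0.2},
    {"dx": 0, "dy": 0, "dz": -40, "roll": 0, "jaw": -0.2},
    {"dx": 0, "dy": 0, "dz": -40, "roll": 0, "jaw": -0.2},
    {"dx": 20, "dy": 0, "dz": -13, "roll": 0, "jaw": -0.5},
    {"dx": 33, "dy": 18, "dz": 0, "roll": 0, "jaw": -1},
    {"dx": 33, "dy": 18, "dz": 0, "roll": 0, "jaw": -1},
    {"dx": 33, "dy": 18, "dz": 0, "roll": 0, "jaw": -1},
    {"dx": 33, "dy": 18, "dz": 0, "roll": 0, "jaw": -1},
    {"dx": 33, "dy": 18, "dz": 0, "roll": 0, "jaw": -1},
    {"dx": 33, "dy": 18, "dz": 0, "roll": 0, "jaw": -1},
  ],
)

```text
time_s: 10.78
ee_pos: [0.5268, -0.1234, 0.2484]
eef_rot: [3.141, 0.0, 1.701]
force: [0.7, 0.0, 0.4]
grip_width: 0.0936
grip_force: 0.0
```

Request:
send_rows(
  rows=[
    {"dx": 33, "dy": 18, "dz": 0, "roll": 0, "jaw": -1},
    {"dx": 33, "dy": 18, "dz": 0, "roll": 0, "jaw": -1},
    {"dx": 33, "dy": 18, "dz": 0, "roll": 0, "jaw": -1},
    {"dx": 33, "dy": 18, "dz": 0, "roll": 0, "jaw": -1},
    {"dx": 33, "dy": 18, "dz": 0, "roll": 0, "jaw": -1},
    {"dx": 33, "dy": 18, "dz": 0, "roll": 0, "jaw": -1},
    {"dx": 33, "dy": 18, "dz": 0, "roll": 0, "jaw": -1},
    {"dx": 33, "dy": 18, "dz": 0, "roll": 0, "jaw": -1},
    {"dx": 0, "dy": 0, "dz": 0, "roll": 0, "jaw": -1},
    {"dx": 0, "dy": 0, "dz": 0, "roll": 0, "jaw": -1},
  ],
)

```text
time_s: 11.62
ee_pos: [0.635, 0.1568, 0.2473]
eef_rot: [-3.141, 0.0, 1.703]
force: [-0.6, -0.6, -0.3]
grip_width: 0.094
grip_force: 0.0
```

Run:
```python
from h import *
from station import *
c=camera("top"); w=world(c)
cv2.imwrite("pics/t3.png",cv2.resize(c["frame"][70:310,200:480],None,fx=2.5,fy=2.5)[:,:,::-1])
print("vial",band(w,.448,-.357,.03,.09,.115),"w1",band(w,.4445,-.2914,.039,.06,.074),"w2",band(w,.652,.159,.045,.056,.072))
o=get_obs();print(o["ee_pos"],o["eef_rot"],o["force"],o["grip_width"],moves(o,.6515,.159,.04))
```

```text
vial [ 4.491e-01 -3.588e-01  1.600e-02  1.370e+02  1.040e-01] w1 [ 4.447e-01 -2.909e-01  3.530e-02  1.960e+02  6.800e-02] w2 [6.489e-01 1.313e-01 1.710e-02 2.800e+01 6.460e-02]
[0.63494966 0.15542572 0.24754669] [-3.14135939e+00  2.00390941e-04  1.70175162e+00] [-0.21378637 -0.60022504 -0.03108717] 0.09397910770774905 [  1.4  16.9 207.5]
```

View pics/t3.png

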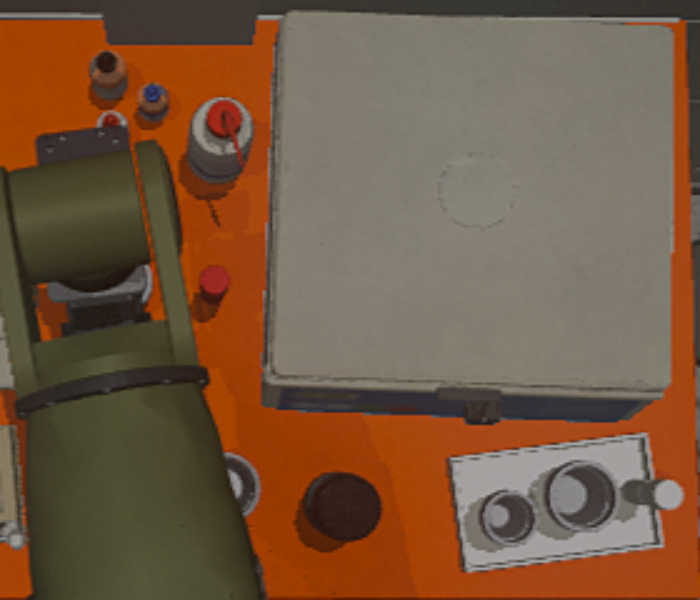

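The cap is at crop (668,494), with the foot inside the tray near (635,490). Its top is at z=0.104, so the vial is standing on the tray floor. Now wide_2.

Request:
send_rows(
  rows=[
    {"dx": 1.5, "dy": 17, "dz": 0, "roll": 0, "jaw": -1},
    {"dx": 0, "dy": 0, "dz": 30, "roll": 0, "jaw": -1},
    {"dx": 0, "dy": 0, "dz": 35, "roll": 0, "jaw": -1},
    {"dx": 0, "dy": 0, "dz": 35, "roll": 0, "jaw": -1},
    {"dx": 0, "dy": 0, "dz": 20, "roll": 0, "jaw": -1},
    {"dx": 0, "dy": 0, "dz": 0, "roll": 0, "jaw": -1},
    {"dx": 0, "dy": 0, "dz": 0, "roll": 0, "jaw": -1},
  ],
)

```text
time_s: 12.25
ee_pos: [0.6517, 0.1577, 0.1281]
eef_rot: [-3.141, 0.0, 1.699]
force: [0.1, 0.7, 0.7]
grip_width: 0.0939
grip_force: 0.0
```

Run:
```python
from h import *
from station import *
o=get_obs();print(o["ee_pos"],o["eef_rot"],moves(o,.652,.159,.034))
```

```text
[0.65172862 0.15771688 0.12805795] [-3.14105940e+00  8.84125342e-05  1.69948641e+00] [ 1.2  0.4 94.1]
```

Request:
send_rows(
  rows=[
    {"dx": 1.2, "dy": 0.4, "dz": 30, "roll": 0, "jaw": -1},
    {"dx": 0, "dy": 0, "dz": 30, "roll": 0, "jaw": -1},
    {"dx": 0, "dy": 0, "dz": 24, "roll": 0, "jaw": -1},
    {"dx": 0, "dy": 0, "dz": 10, "roll": 0, "jaw": -1},
    {"dx": 0, "dy": 0, "dz": 0, "roll": 0, "jaw": -0.7},
    {"dx": 0, "dy": 0, "dz": 0, "roll": 0, "jaw": -0.6},
    {"dx": 0, "dy": 0, "dz": 0, "roll": 0, "jaw": -0.5},
    {"dx": 0, "dy": 0, "dz": 0, "roll": 0, "jaw": -0.4},
    {"dx": 0, "dy": 0, "dz": 0, "roll": 0, "jaw": 0},
    {"dx": 0, "dy": 0, "dz": 0, "roll": 0, "jaw": 0.5},
    {"dx": 0, "dy": 0, "dz": 0, "roll": 0, "jaw": 0.5},
    {"dx": 0, "dy": 0, "dz": 0, "roll": 0, "jaw": 0.5},
  ],
  force=25,
)

```text
time_s: 13.25
ee_pos: [0.6531, 0.1603, 0.0357]
eef_rot: [3.138, -0.0, 1.701]
force: [-0.8, -1.2, 8.2]
grip_width: 0.0697
grip_force: 25.0
```

Run:
```python
from h import *
from station import *
o=get_obs();print(o["ee_pos"],o["eef_rot"],o["grip_width"],o["grip_force"],o["force"])
```

```text
[0.65314378 0.1602813  0.03565048] [ 3.1381820e+00 -9.9425987e-05  1.7007696e+00] 0.06971232702841537 25.00137135386467 [-0.83546572 -1.23787602  8.24550925]
```

Request:
send_rows(
  rows=[
    {"dx": 0, "dy": 0, "dz": -10, "roll": 0, "jaw": 0.5},
    {"dx": 0, "dy": 0, "dz": -30, "roll": 0, "jaw": 0.5},
    {"dx": 0, "dy": 0, "dz": -35, "roll": 0, "jaw": 0.5},
    {"dx": 0, "dy": 0, "dz": -35, "roll": 0, "jaw": 0.5},
    {"dx": 0, "dy": 0, "dz": -35, "roll": 0, "jaw": 0.5},
    {"dx": 0, "dy": 0, "dz": -35, "roll": 0, "jaw": 0.5},
    {"dx": 0, "dy": 0, "dz": -30, "roll": 0, "jaw": 0.5},
    {"dx": -14, "dy": -9, "dz": 0, "roll": 0, "jaw": 0.5},
    {"dx": -28, "dy": -18, "dz": 0, "roll": 0, "jaw": 0.5},
    {"dx": -28, "dy": -18, "dz": 0, "roll": 0, "jaw": 0.5},
    {"dx": -28, "dy": -18, "dz": 0, "roll": 0, "jaw": 0.5},
    {"dx": -28, "dy": -18, "dz": 0, "roll": 0, "jaw": 0.5},
  ],
)

```text
time_s: 14.25
ee_pos: [0.587, 0.0236, 0.2444]
eef_rot: [3.141, 0.0, 1.701]
force: [1.0, -0.5, -0.7]
grip_width: 0.0697
grip_force: 25.0
```

Request:
send_rows(
  rows=[
    {"dx": -28, "dy": -18, "dz": 0, "roll": 0, "jaw": 0.5},
    {"dx": -28, "dy": -18, "dz": 0, "roll": 0, "jaw": 0.5},
    {"dx": -28, "dy": -18, "dz": 0, "roll": 0, "jaw": 0.5},
    {"dx": -28, "dy": -18, "dz": 0, "roll": 0, "jaw": 0.5},
    {"dx": -28, "dy": -18, "dz": 0, "roll": 0, "jaw": 0.5},
    {"dx": -28, "dy": -18, "dz": 0, "roll": 0, "jaw": 0.5},
    {"dx": -28, "dy": -18, "dz": 0, "roll": 0, "jaw": 0.5},
    {"dx": -28, "dy": -18, "dz": 0, "roll": 0, "jaw": 0.5},
    {"dx": -28, "dy": -18, "dz": 0, "roll": 0, "jaw": 0.5},
    {"dx": -28, "dy": -18, "dz": 0, "roll": 0, "jaw": 0.5},
    {"dx": 0, "dy": 0, "dz": 0, "roll": 0, "jaw": 0.5},
    {"dx": 0, "dy": 0, "dz": 0, "roll": 0, "jaw": 0.5},
  ],
)

```text
time_s: 15.25
ee_pos: [0.4452, -0.2772, 0.2442]
eef_rot: [3.141, 0.0, 1.698]
force: [0.5, 0.8, -1.4]
grip_width: 0.0695
grip_force: 25.0
```

Run:
```python
from h import *
from station import *
c=camera("scene"); w=world(c)
o=get_obs();x,y,z=o["ee_pos"];print(o["ee_pos"],o["eef_rot"],o["grip_width"],moves(o,.4447,-.2902,.15))
print("pot rim",band(w,x,y,.045,z+.022,z+.034),"w1",band(w,.4445,-.2914,.039,.06,.074))
```

```text
[ 0.44571262 -0.27628542  0.24405811] [3.14100422e+00 2.79250523e-04 1.69964264e+00] 0.06954394165072686 [-13.7  -2.8  94.1]
pot rim [ 4.442e-01 -2.709e-01  4.430e-02  2.180e+02  2.714e-01] w1 [ 4.474e-01 -2.911e-01  3.760e-02  1.730e+02  6.680e-02]
```

Request:
send_rows(
  rows=[
    {"dx": -13.7, "dy": -2.8, "dz": 20, "roll": 0, "jaw": 0.5},
    {"dx": 0, "dy": 0, "dz": 35, "roll": 0, "jaw": 0.5},
    {"dx": 0, "dy": 0, "dz": 35, "roll": 0, "jaw": 0.5},
    {"dx": 0, "dy": 0, "dz": 32, "roll": 0, "jaw": 0.5},
    {"dx": 0, "dy": 0, "dz": 10, "roll": 0, "jaw": 0.5},
    {"dx": 0, "dy": 0, "dz": 0, "roll": 0, "jaw": 0.5},
    {"dx": 0, "dy": 0, "dz": 0, "roll": 0, "jaw": 0.5},
    {"dx": 0, "dy": 0, "dz": 0, "roll": 0, "jaw": 0.5},
  ],
)

```text
time_s: 15.97
ee_pos: [0.446, -0.2905, 0.1136]
eef_rot: [3.139, 0.002, 1.701]
force: [-0.5, -0.9, -1.4]
grip_width: 0.0694
grip_force: 25.0
```

Run:
```python
from h import *
from station import *
o=get_obs();x,y,z=o["ee_pos"];print(o["ee_pos"],o["force"],moves(o,.4447,-.2902,.064))
```

```text
[ 0.44598402 -0.29048851  0.11364042] [-0.49730938 -0.86522661 -1.41711601] [ 0.5 -1.2 49.6]
```

Request:
send_rows(
  rows=[
    {"dx": 0.5, "dy": -1, "dz": 15, "roll": 0, "jaw": 0.5},
    {"dx": 0, "dy": 0, "dz": 12, "roll": 0, "jaw": 0.5},
    {"dx": 0, "dy": 0, "dz": 8, "roll": 0, "jaw": 0.5},
    {"dx": 0, "dy": 0, "dz": 5, "roll": 0, "jaw": 0.5},
    {"dx": 0, "dy": 0, "dz": 4, "roll": 0, "jaw": 0.5},
    {"dx": 0, "dy": 0, "dz": 0, "roll": 0, "jaw": 0.5},
    {"dx": 0, "dy": 0, "dz": 0, "roll": 0, "jaw": 0.5},
  ],
)

```text
time_s: 16.55
ee_pos: [0.4441, -0.29, 0.0679]
eef_rot: [3.141, 0.0, 1.701]
force: [-0.1, 0.3, -1.5]
grip_width: 0.0697
grip_force: 25.0
```

Request:
send_rows(
  rows=[
    {"dx": 0, "dy": 0, "dz": 3, "roll": 0, "jaw": 0.5},
    {"dx": 0, "dy": 0, "dz": 0, "roll": 0, "jaw": 0.5},
    {"dx": 0, "dy": 0, "dz": 0, "roll": 0, "jaw": 0.5},
  ],
)

```text
time_s: 16.8
ee_pos: [0.4439, -0.2899, 0.0645]
eef_rot: [3.141, 0.0, 1.701]
force: [0.3, -1.0, -1.1]
grip_width: 0.069
grip_force: 25.0
```

Going in freely with no side force. Bottoming out, then release.

Request:
send_rows(
  rows=[
    {"dx": 0, "dy": 0, "dz": 2, "roll": 0, "jaw": 0.5},
    {"dx": 0, "dy": 0, "dz": 1.5, "roll": 0, "jaw": 0.5},
    {"dx": 0, "dy": 0, "dz": 0, "roll": 0, "jaw": 0.5},
    {"dx": 0, "dy": 0, "dz": 0, "roll": 0, "jaw": 0.5},
  ],
)

```text
time_s: 17.13
ee_pos: [0.4442, -0.2902, 0.0616]
eef_rot: [3.141, 0.001, 1.701]
force: [-2.1, 0.4, 6.4]
grip_width: 0.0697
grip_force: 25.0
```

Request:
send_rows(
  rows=[
    {"dx": 0, "dy": 0, "dz": 1, "roll": 0, "jaw": 0.5},
    {"dx": 0, "dy": 0, "dz": 0, "roll": 0, "jaw": 0.5},
    {"dx": 0, "dy": 0, "dz": 0, "roll": 0, "jaw": 0.5},
  ],
)

```text
time_s: 17.38
ee_pos: [0.4443, -0.2904, 0.0615]
eef_rot: [3.14, 0.002, 1.701]
force: [-3.7, 2.2, 17.9]
grip_width: 0.0696
grip_force: 25.0
```

Request:
send_rows(
  rows=[
    {"dx": 0, "dy": 0, "dz": -1.5, "roll": 0, "jaw": 0.5},
    {"dx": 0, "dy": 0, "dz": 0, "roll": 0, "jaw": -0.6},
    {"dx": 0, "dy": 0, "dz": 0, "roll": 0, "jaw": -0.75},
    {"dx": 0, "dy": 0, "dz": 0, "roll": 0, "jaw": -0.8},
    {"dx": 0, "dy": 0, "dz": 0, "roll": 0, "jaw": -0.8},
    {"dx": 0, "dy": 0, "dz": -10, "roll": 0, "jaw": -0.8},
    {"dx": 0, "dy": 0, "dz": -30, "roll": 0, "jaw": -0.8},
    {"dx": 0, "dy": 0, "dz": -40, "roll": 0, "jaw": -0.8},
    {"dx": 0, "dy": 0, "dz": -40, "roll": 0, "jaw": -0.8},
    {"dx": 0, "dy": 0, "dz": -40, "roll": 0, "jaw": -0.8},
    {"dx": 0, "dy": 0, "dz": -25, "roll": 0, "jaw": -0.8},
  ],
)

```text
time_s: 18.3
ee_pos: [0.4441, -0.29, 0.2515]
eef_rot: [3.138, 0.003, 1.701]
force: [-0.1, 0.1, -0.2]
grip_width: 0.0849
grip_force: 0.0
```

Request:
send_rows(
  rows=[
    {"dx": 16, "dy": 6, "dz": 0, "roll": 0, "jaw": -0.8},
    {"dx": 34, "dy": 13, "dz": 0, "roll": 0, "jaw": -0.8},
    {"dx": 34, "dy": 13, "dz": 0, "roll": 0, "jaw": -0.8},
    {"dx": 34, "dy": 13, "dz": 0, "roll": 0, "jaw": -0.8},
    {"dx": 34, "dy": 13, "dz": 0, "roll": 0, "jaw": -0.8},
    {"dx": 34, "dy": 13, "dz": 0, "roll": 0, "jaw": -0.8},
    {"dx": 34, "dy": 13, "dz": 0, "roll": 0, "jaw": -0.8},
    {"dx": 34, "dy": 13, "dz": 0, "roll": 0, "jaw": -0.8},
    {"dx": 34, "dy": 13, "dz": 0, "roll": 0, "jaw": -0.8},
    {"dx": 34, "dy": 13, "dz": 0, "roll": 0, "jaw": -0.8},
    {"dx": 34, "dy": 13, "dz": 0, "roll": 0, "jaw": -0.8},
    {"dx": 32, "dy": 13, "dz": 0, "roll": 0, "jaw": -0.8},
  ],
)

```text
time_s: 19.3
ee_pos: [0.5412, 0.1163, 0.2472]
eef_rot: [3.141, -0.0, 1.701]
force: [0.1, 0.2, -0.5]
grip_width: 0.0846
grip_force: 0.0
```

Request:
send_rows(
  rows=[
    {"dx": 0, "dy": 0, "dz": 30, "roll": 0, "jaw": -0.8},
    {"dx": 0, "dy": 0, "dz": 35, "roll": 0, "jaw": -0.8},
    {"dx": 0, "dy": 0, "dz": 35, "roll": 0, "jaw": -0.8},
    {"dx": 0, "dy": 0, "dz": 10, "roll": 0, "jaw": -0.8},
    {"dx": 0, "dy": 0, "dz": 0, "roll": 0, "jaw": -0.8},
    {"dx": 0, "dy": 0, "dz": 0, "roll": 0, "jaw": -0.8},
  ],
)

```text
time_s: 19.8
ee_pos: [0.5419, 0.1142, 0.138]
eef_rot: [3.14, -0.0, 1.701]
force: [0.7, -0.6, 0.8]
grip_width: 0.0845
grip_force: 0.0
```

Run:
```python
from h import *
from station import *
c=camera("top"); w=world(c)
print("w stack",band(w,.4445,-.2914,.039,.076,.1),"vial",band(w,.449,-.3588,.03,.09,.115),"n1",band(w,.424,-.2206,.031,.06,.074))
o=get_obs();print(o["ee_pos"],o["eef_rot"],o["grip_width"],moves(o,.5424,.1145,.034))
```

```text
w stack [ 4.437e-01 -2.905e-01  3.540e-02  2.580e+02  8.870e-02] vial [ 4.481e-01 -3.583e-01  1.460e-02  1.380e+02  1.044e-01] n1 [ 4.237e-01 -2.202e-01  2.700e-02  1.510e+02  6.820e-02]
[0.54227468 0.11419729 0.13875121] [ 3.13870974e+00 -5.96490945e-05  1.70044917e+00] 0.08467785516340454 [  0.3   0.2 104.8]
```

Request:
send_rows(
  rows=[
    {"dx": 0, "dy": 0, "dz": 35, "roll": 0, "jaw": -0.8},
    {"dx": 0, "dy": 0, "dz": 35, "roll": 0, "jaw": -0.8},
    {"dx": 0, "dy": 0, "dz": 25, "roll": 0, "jaw": -0.8},
    {"dx": 0, "dy": 0, "dz": 8, "roll": 0, "jaw": -0.6},
    {"dx": 0, "dy": 0, "dz": 0, "roll": 0, "jaw": -0.4},
    {"dx": 0, "dy": 0, "dz": 0, "roll": 0, "jaw": -0.3},
    {"dx": 0, "dy": 0, "dz": 0, "roll": 0, "jaw": -0.2},
    {"dx": 0, "dy": 0, "dz": 0, "roll": 0, "jaw": 0},
    {"dx": 0, "dy": 0, "dz": 0, "roll": 0, "jaw": 0.6},
    {"dx": 0, "dy": 0, "dz": 0, "roll": 0, "jaw": 0.6},
    {"dx": 0, "dy": 0, "dz": 0, "roll": 0, "jaw": 0.6},
    {"dx": 0, "dy": 0, "dz": 0, "roll": 0, "jaw": 0.6},
  ],
)

```text
time_s: 20.85
ee_pos: [0.5424, 0.1144, 0.0353]
eef_rot: [3.138, -0.0, 1.701]
force: [0.4, 1.0, 8.4]
grip_width: 0.0544
grip_force: 25.0
```

Run:
```python
from h import *
from station import *
o=get_obs();print(o["ee_pos"],o["eef_rot"],o["grip_width"],o["force"],moves(o,.4239,-.2204,.245))
```

```text
[0.54243232 0.11435072 0.03531394] [ 3.13825869e+00 -2.55052812e-06  1.70081271e+00] 0.05436274725083759 [0.35998987 0.97545331 8.40434701] [-316.6 -160.9 -209.7]
```

Request:
send_rows(
  rows=[
    {"dx": 0, "dy": 0, "dz": -10, "roll": 0, "jaw": 0.6},
    {"dx": 0, "dy": 0, "dz": -30, "roll": 0, "jaw": 0.6},
    {"dx": 0, "dy": 0, "dz": -35, "roll": 0, "jaw": 0.6},
    {"dx": 0, "dy": 0, "dz": -35, "roll": 0, "jaw": 0.6},
    {"dx": 0, "dy": 0, "dz": -35, "roll": 0, "jaw": 0.6},
    {"dx": 0, "dy": 0, "dz": -35, "roll": 0, "jaw": 0.6},
    {"dx": 0, "dy": 0, "dz": -30, "roll": 0, "jaw": 0.6},
    {"dx": -14, "dy": -7, "dz": 0, "roll": 0, "jaw": 0.6},
    {"dx": -28, "dy": -14, "dz": 0, "roll": 0, "jaw": 0.6},
    {"dx": -28, "dy": -14, "dz": 0, "roll": 0, "jaw": 0.6},
    {"dx": -28, "dy": -14, "dz": 0, "roll": 0, "jaw": 0.6},
    {"dx": -28, "dy": -14, "dz": 0, "roll": 0, "jaw": 0.6},
  ],
)

```text
time_s: 21.85
ee_pos: [0.4942, -0.02, 0.2444]
eef_rot: [3.141, 0.0, 1.701]
force: [0.4, -0.0, -1.4]
grip_width: 0.0546
grip_force: 25.0
```

Request:
send_rows(
  rows=[
    {"dx": -28, "dy": -14, "dz": 0, "roll": 0, "jaw": 0.6},
    {"dx": -28, "dy": -14, "dz": 0, "roll": 0, "jaw": 0.6},
    {"dx": -28, "dy": -14, "dz": 0, "roll": 0, "jaw": 0.6},
    {"dx": -28, "dy": -14, "dz": 0, "roll": 0, "jaw": 0.6},
    {"dx": -28, "dy": -14, "dz": 0, "roll": 0, "jaw": 0.6},
    {"dx": -28, "dy": -14, "dz": 0, "roll": 0, "jaw": 0.6},
    {"dx": -22, "dy": -14, "dz": 20, "roll": 0, "jaw": 0.6},
    {"dx": 0, "dy": 0, "dz": 35, "roll": 0, "jaw": 0.6},
    {"dx": 0, "dy": 0, "dz": 35, "roll": 0, "jaw": 0.6},
    {"dx": 0, "dy": 0, "dz": 25, "roll": 0, "jaw": 0.6},
    {"dx": 0, "dy": 0, "dz": 0, "roll": 0, "jaw": 0.6},
    {"dx": 0, "dy": 0, "dz": 0, "roll": 0, "jaw": 0.6},
  ],
)

```text
time_s: 22.85
ee_pos: [0.4225, -0.2199, 0.1291]
eef_rot: [-3.141, -0.001, 1.701]
force: [0.6, 0.3, 0.3]
grip_width: 0.0541
grip_force: 25.0
```

Run:
```python
from h import *
from station import *
o=get_obs();print(o["ee_pos"],o["eef_rot"],o["grip_width"],o["force"],moves(o,.4239,-.2204,.064))
```

```text
[ 0.42247534 -0.21994713  0.12914408] [-3.14090899e+00 -5.38599278e-04  1.70077891e+00] 0.0540606781889834 [0.62484906 0.3449493  0.25921036] [-0.6  1.4 65.1]
```

Request:
send_rows(
  rows=[
    {"dx": -0.5, "dy": 1, "dz": 20, "roll": 0, "jaw": 0.6},
    {"dx": 0, "dy": 0, "dz": 16, "roll": 0, "jaw": 0.6},
    {"dx": 0, "dy": 0, "dz": 12, "roll": 0, "jaw": 0.6},
    {"dx": 0, "dy": 0, "dz": 8, "roll": 0, "jaw": 0.6},
    {"dx": 0, "dy": 0, "dz": 4, "roll": 0, "jaw": 0.6},
    {"dx": 0, "dy": 0, "dz": 2, "roll": 0, "jaw": 0.6},
    {"dx": 0, "dy": 0, "dz": 0, "roll": 0, "jaw": 0.6},
    {"dx": 0, "dy": 0, "dz": 0, "roll": 0, "jaw": 0.6},
  ],
)

```text
time_s: 23.52
ee_pos: [0.4243, -0.2207, 0.0675]
eef_rot: [3.14, 0.001, 1.701]
force: [1.1, 1.1, 1.9]
grip_width: 0.0541
grip_force: 26.0
```

Request:
send_rows(
  rows=[
    {"dx": 0, "dy": 0, "dz": 2, "roll": 0, "jaw": 0.6},
    {"dx": 0, "dy": 0, "dz": 0, "roll": 0, "jaw": 0.6},
    {"dx": 0, "dy": 0, "dz": 0, "roll": 0, "jaw": 0.6},
  ],
)

```text
time_s: 23.77
ee_pos: [0.4237, -0.2204, 0.0645]
eef_rot: [3.141, 0.0, 1.701]
force: [0.9, 1.4, 0.3]
grip_width: 0.0541
grip_force: 25.0
```

Request:
send_rows(
  rows=[
    {"dx": 0, "dy": 0, "dz": 1, "roll": 0, "jaw": 0.6},
    {"dx": 0, "dy": 0, "dz": 0, "roll": 0, "jaw": 0.6},
    {"dx": 0, "dy": 0, "dz": 0, "roll": 0, "jaw": 0.6},
  ],
)

```text
time_s: 24.02
ee_pos: [0.4236, -0.2204, 0.0633]
eef_rot: [-3.142, -0.0, 1.701]
force: [1.0, 0.7, 0.0]
grip_width: 0.0547
grip_force: 25.0
```

Request:
send_rows(
  rows=[
    {"dx": 0, "dy": 0, "dz": 1.5, "roll": 0, "jaw": 0.6},
    {"dx": 0, "dy": 0, "dz": 0.7, "roll": 0, "jaw": 0.6},
    {"dx": 0, "dy": 0, "dz": 0, "roll": 0, "jaw": 0.6},
    {"dx": 0, "dy": 0, "dz": 0, "roll": 0, "jaw": 0.6},
  ],
)

```text
time_s: 24.35
ee_pos: [0.4236, -0.2205, 0.0613]
eef_rot: [-3.142, 0.0, 1.701]
force: [-0.9, 0.5, 4.1]
grip_width: 0.0544
grip_force: 25.0
```

Request:
send_rows(
  rows=[
    {"dx": 0, "dy": 0, "dz": 0.9, "roll": 0, "jaw": 0.6},
    {"dx": 0, "dy": 0, "dz": 0, "roll": 0, "jaw": 0.6},
    {"dx": 0, "dy": 0, "dz": 0, "roll": 0, "jaw": 0.6},
  ],
)

```text
time_s: 24.6
ee_pos: [0.4239, -0.2207, 0.061]
eef_rot: [3.141, 0.001, 1.701]
force: [-2.5, 0.4, 12.0]
grip_width: 0.054
grip_force: 25.0
```

Home at 0.061, as predicted. Release and go to wide_3.

Request:
send_rows(
  rows=[
    {"dx": 0, "dy": 0, "dz": -1.5, "roll": 0, "jaw": 0.6},
    {"dx": 0, "dy": 0, "dz": 0, "roll": 0, "jaw": -0.2},
    {"dx": 0, "dy": 0, "dz": 0, "roll": 0, "jaw": -0.4},
    {"dx": 0, "dy": 0, "dz": 0, "roll": 0, "jaw": -0.5},
    {"dx": 0, "dy": 0, "dz": 0, "roll": 0, "jaw": -0.5},
    {"dx": 0, "dy": 0, "dz": -10, "roll": 0, "jaw": -0.5},
    {"dx": 0, "dy": 0, "dz": -30, "roll": 0, "jaw": -0.5},
    {"dx": 0, "dy": 0, "dz": -40, "roll": 0, "jaw": -0.5},
    {"dx": 0, "dy": 0, "dz": -40, "roll": 0, "jaw": -0.8},
    {"dx": 0, "dy": 0, "dz": -40, "roll": 0, "jaw": -0.9},
    {"dx": 0, "dy": 0, "dz": -25, "roll": 0, "jaw": -0.9},
  ],
)

```text
time_s: 25.52
ee_pos: [0.4239, -0.2205, 0.2517]
eef_rot: [3.138, 0.003, 1.701]
force: [0.2, 0.5, 0.1]
grip_width: 0.087
grip_force: 0.0
```

Request:
send_rows(
  rows=[
    {"dx": 27, "dy": 6.3, "dz": 0, "roll": 0, "jaw": -0.9},
    {"dx": 27, "dy": 6.3, "dz": 0, "roll": 0, "jaw": -0.9},
    {"dx": 27, "dy": 6.3, "dz": 0, "roll": 0, "jaw": -0.9},
    {"dx": 27, "dy": 6.3, "dz": 0, "roll": 0, "jaw": -0.9},
    {"dx": 27, "dy": 6.3, "dz": 0, "roll": 0, "jaw": -0.9},
    {"dx": 27, "dy": 6.3, "dz": 0, "roll": 0, "jaw": -0.9},
    {"dx": 27, "dy": 6.3, "dz": 0, "roll": 0, "jaw": -0.9},
    {"dx": 27, "dy": 6.3, "dz": 0, "roll": 0, "jaw": -0.9},
    {"dx": 27, "dy": 6.3, "dz": 0, "roll": 0, "jaw": -0.9},
    {"dx": 26, "dy": 6.3, "dz": 0, "roll": 0, "jaw": -0.9},
    {"dx": 0, "dy": 0, "dz": 30, "roll": 0, "jaw": -0.9},
    {"dx": 0, "dy": 0, "dz": 35, "roll": 0, "jaw": -0.9},
  ],
)

```text
time_s: 26.52
ee_pos: [0.4522, 0.0559, 0.1833]
eef_rot: [3.137, 0.0, 1.703]
force: [1.0, 0.4, -1.3]
grip_width: 0.089
grip_force: 0.0
```

Request:
send_rows(
  rows=[
    {"dx": 0, "dy": 0, "dz": 30, "roll": 0, "jaw": -0.9},
    {"dx": 0, "dy": 0, "dz": 10, "roll": 0, "jaw": -0.9},
    {"dx": 0, "dy": 0, "dz": 0, "roll": 0, "jaw": -0.9},
    {"dx": 0, "dy": 0, "dz": 0, "roll": 0, "jaw": -0.9},
  ],
)

```text
time_s: 26.85
ee_pos: [0.4518, 0.0545, 0.1431]
eef_rot: [3.141, 0.0, 1.701]
force: [-0.5, -0.4, 0.6]
grip_width: 0.0896
grip_force: 0.0
```

Run:
```python
from h import *
from station import *
c=camera("top"); w=world(c)
cv2.imwrite("pics/t4.png",cv2.resize(c["frame"][200:310,220:480],None,fx=3,fy=3)[:,:,::-1])
print("w stack",band(w,.4445,-.2914,.039,.08,.1),"vial",band(w,.449,-.3588,.03,.09,.115),"n",band(w,.424,-.2206,.031,.08,.1))
o=get_obs();print(o["ee_pos"],o["eef_rot"],o["grip_width"],moves(o,.4517,.0548,.034))
```

```text
w stack [ 4.433e-01 -2.903e-01  3.520e-02  2.280e+02  8.960e-02] vial [ 4.482e-01 -3.590e-01  1.480e-02  1.380e+02  1.040e-01] n [ 4.235e-01 -2.201e-01  2.770e-02  1.640e+02  9.010e-02]
[0.45213154 0.05446162 0.14366621] [3.13928768e+00 2.04956075e-04 1.70056183e+00] 0.08933296335120414 [  0.4  -0.4 109.7]
```

View pics/t4.png

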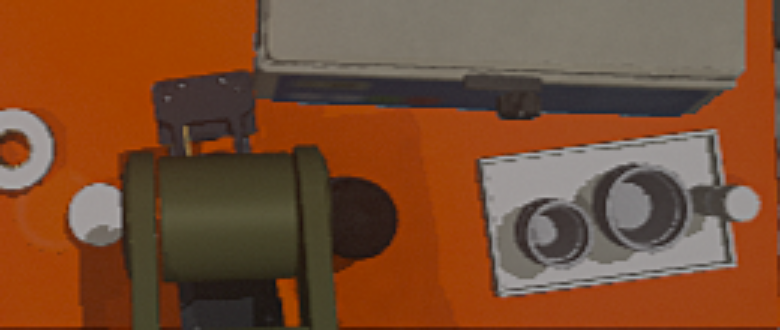

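Both nested rims read z=0.090, so both are home: narrow stack at (555,232), wide at (645,207). The vial at (742,203) is standing, and the jar and lidded pot are in place. Gripping wide_3.

Request:
send_rows(
  rows=[
    {"dx": 0.4, "dy": -0.4, "dz": 35, "roll": 0, "jaw": -0.9},
    {"dx": 0, "dy": 0, "dz": 35, "roll": 0, "jaw": -0.9},
    {"dx": 0, "dy": 0, "dz": 30, "roll": 0, "jaw": -0.9},
    {"dx": 0, "dy": 0, "dz": 8, "roll": 0, "jaw": -0.8},
    {"dx": 0, "dy": 0, "dz": 0, "roll": 0, "jaw": -0.7},
    {"dx": 0, "dy": 0, "dz": 0, "roll": 0, "jaw": -0.6},
    {"dx": 0, "dy": 0, "dz": 0, "roll": 0, "jaw": -0.5},
    {"dx": 0, "dy": 0, "dz": 0, "roll": 0, "jaw": -0.4},
    {"dx": 0, "dy": 0, "dz": 0, "roll": 0, "jaw": 0.5},
    {"dx": 0, "dy": 0, "dz": 0, "roll": 0, "jaw": 0.5},
    {"dx": 0, "dy": 0, "dz": 0, "roll": 0, "jaw": 0.5},
    {"dx": 0, "dy": 0, "dz": 0, "roll": 0, "jaw": 0.5},
  ],
)

```text
time_s: 27.9
ee_pos: [0.4522, 0.0549, 0.0358]
eef_rot: [3.138, 0.0, 1.701]
force: [-0.2, 0.7, 10.1]
grip_width: 0.0689
grip_force: 25.0
```

Run:
```python
from h import *
from station import *
o=get_obs();print(o["ee_pos"],o["eef_rot"],o["grip_width"],o["force"],moves(o,.4436,-.2902,.245))
```

```text
[0.45220269 0.05491804 0.03583532] [3.13778434e+00 3.70751898e-04 1.70074172e+00] 0.06890616626340132 [-0.22338082  0.6836411  10.06858536] [-341.1  -53.3 -209.2]
```

Request:
send_rows(
  rows=[
    {"dx": 0, "dy": 0, "dz": -10, "roll": 0, "jaw": 0.5},
    {"dx": 0, "dy": 0, "dz": -30, "roll": 0, "jaw": 0.5},
    {"dx": 0, "dy": 0, "dz": -35, "roll": 0, "jaw": 0.5},
    {"dx": 0, "dy": 0, "dz": -35, "roll": 0, "jaw": 0.5},
    {"dx": 0, "dy": 0, "dz": -35, "roll": 0, "jaw": 0.5},
    {"dx": 0, "dy": 0, "dz": -35, "roll": 0, "jaw": 0.5},
    {"dx": 0, "dy": 0, "dz": -30, "roll": 0, "jaw": 0.5},
    {"dx": -15, "dy": -2, "dz": 0, "roll": 0, "jaw": 0.5},
    {"dx": -30, "dy": -5, "dz": 0, "roll": 0, "jaw": 0.5},
    {"dx": -30, "dy": -5, "dz": 0, "roll": 0, "jaw": 0.5},
    {"dx": -30, "dy": -5, "dz": 0, "roll": 0, "jaw": 0.5},
    {"dx": -30, "dy": -5, "dz": 0, "roll": 0, "jaw": 0.5},
  ],
)

```text
time_s: 28.9
ee_pos: [0.4459, -0.083, 0.2453]
eef_rot: [3.14, 0.001, 1.701]
force: [0.2, 0.3, -0.3]
grip_width: 0.0691
grip_force: 25.0
```

Request:
send_rows(
  rows=[
    {"dx": -30, "dy": -5, "dz": 0, "roll": 0, "jaw": 0.5},
    {"dx": -30, "dy": -5, "dz": 0, "roll": 0, "jaw": 0.5},
    {"dx": -30, "dy": -5, "dz": 0, "roll": 0, "jaw": 0.5},
    {"dx": -30, "dy": -5, "dz": 0, "roll": 0, "jaw": 0.5},
    {"dx": -30, "dy": -5, "dz": 0, "roll": 0, "jaw": 0.5},
    {"dx": -30, "dy": -5, "dz": 0, "roll": 0, "jaw": 0.5},
    {"dx": -26, "dy": -1, "dz": 0, "roll": 0, "jaw": 0.5},
    {"dx": 0, "dy": 0, "dz": 35, "roll": 0, "jaw": 0.5},
    {"dx": 0, "dy": 0, "dz": 35, "roll": 0, "jaw": 0.5},
    {"dx": 0, "dy": 0, "dz": 30, "roll": 0, "jaw": 0.5},
    {"dx": 0, "dy": 0, "dz": 0, "roll": 0, "jaw": 0.5},
    {"dx": 0, "dy": 0, "dz": 0, "roll": 0, "jaw": 0.5},
  ],
)

```text
time_s: 29.9
ee_pos: [0.4422, -0.29, 0.1447]
eef_rot: [-3.141, -0.001, 1.701]
force: [-0.2, -1.1, -0.9]
grip_width: 0.0691
grip_force: 25.0
```

Run:
```python
from h import *
from station import *
o=get_obs();print(o["ee_pos"],o["eef_rot"],o["grip_width"],o["force"],moves(o,.4438,-.2902,.0838))
```

```text
[ 0.44224913 -0.28997221  0.14468017] [-3.14081739e+00 -7.66025156e-04  1.70080399e+00] 0.06913314106271633 [-0.18735688 -1.13121528 -0.86404828] [-0.4  1.5 60.9]
```

Request:
send_rows(
  rows=[
    {"dx": -0.3, "dy": 1.2, "dz": 18, "roll": 0, "jaw": 0.5},
    {"dx": 0, "dy": 0, "dz": 15, "roll": 0, "jaw": 0.5},
    {"dx": 0, "dy": 0, "dz": 10, "roll": 0, "jaw": 0.5},
    {"dx": 0, "dy": 0, "dz": 8, "roll": 0, "jaw": 0.5},
    {"dx": 0, "dy": 0, "dz": 5, "roll": 0, "jaw": 0.5},
    {"dx": 0, "dy": 0, "dz": 2, "roll": 0, "jaw": 0.5},
    {"dx": 0, "dy": 0, "dz": 0, "roll": 0, "jaw": 0.5},
    {"dx": 0, "dy": 0, "dz": 0, "roll": 0, "jaw": 0.5},
  ],
)

```text
time_s: 30.57
ee_pos: [0.4441, -0.2906, 0.0867]
eef_rot: [3.141, 0.001, 1.701]
force: [-0.6, -1.2, 1.1]
grip_width: 0.0689
grip_force: 25.0
```

Request:
send_rows(
  rows=[
    {"dx": 0, "dy": 0, "dz": 2, "roll": 0, "jaw": 0.5},
    {"dx": 0, "dy": 0, "dz": 0, "roll": 0, "jaw": 0.5},
    {"dx": 0, "dy": 0, "dz": 0, "roll": 0, "jaw": 0.5},
  ],
)

```text
time_s: 30.82
ee_pos: [0.4442, -0.2908, 0.0849]
eef_rot: [3.14, 0.002, 1.701]
force: [-1.1, -0.3, 5.9]
grip_width: 0.0691
grip_force: 25.0
```

Request:
send_rows(
  rows=[
    {"dx": 0, "dy": 0, "dz": 1, "roll": 0, "jaw": 0.5},
    {"dx": 0, "dy": 0, "dz": 0, "roll": 0, "jaw": 0.5},
    {"dx": 0, "dy": 0, "dz": 0, "roll": 0, "jaw": 0.5},
  ],
)

```text
time_s: 31.07
ee_pos: [0.4443, -0.2909, 0.0843]
eef_rot: [3.14, 0.002, 1.701]
force: [-2.1, -1.0, 9.2]
grip_width: 0.0693
grip_force: 25.0
```

Request:
send_rows(
  rows=[
    {"dx": 0, "dy": 0, "dz": 1, "roll": 0, "jaw": 0.5},
    {"dx": 0, "dy": 0, "dz": 0, "roll": 0, "jaw": 0.5},
    {"dx": 0, "dy": 0, "dz": 0, "roll": 0, "jaw": 0.5},
  ],
)

```text
time_s: 31.32
ee_pos: [0.4444, -0.2911, 0.0838]
eef_rot: [3.14, 0.002, 1.701]
force: [-3.4, 0.8, 14.5]
grip_width: 0.0691
grip_force: 25.0
```

Request:
send_rows(
  rows=[
    {"dx": 0, "dy": 0, "dz": -1.5, "roll": 0, "jaw": 0.5},
    {"dx": 0, "dy": 0, "dz": 0, "roll": 0, "jaw": -0.6},
    {"dx": 0, "dy": 0, "dz": 0, "roll": 0, "jaw": -0.75},
    {"dx": 0, "dy": 0, "dz": 0, "roll": 0, "jaw": -0.8},
    {"dx": 0, "dy": 0, "dz": 0, "roll": 0, "jaw": -0.8},
    {"dx": 0, "dy": 0, "dz": -10, "roll": 0, "jaw": -0.8},
    {"dx": 0, "dy": 0, "dz": -30, "roll": 0, "jaw": -0.8},
    {"dx": 0, "dy": 0, "dz": -40, "roll": 0, "jaw": -0.8},
    {"dx": 0, "dy": 0, "dz": -40, "roll": 0, "jaw": -0.8},
    {"dx": 0, "dy": 0, "dz": -40, "roll": 0, "jaw": -0.8},
  ],
)

```text
time_s: 32.15
ee_pos: [0.4433, -0.2899, 0.2459]
eef_rot: [3.141, 0.0, 1.701]
force: [0.9, -0.7, -0.4]
grip_width: 0.0842
grip_force: 0.0
```

Request:
send_rows(
  rows=[
    {"dx": 30, "dy": 0, "dz": 0, "roll": 0, "jaw": -0.8},
    {"dx": 30, "dy": 0, "dz": 0, "roll": 0, "jaw": -0.8},
    {"dx": 30, "dy": 0, "dz": 0, "roll": 0, "jaw": -0.8},
    {"dx": 30, "dy": 0, "dz": 0, "roll": 0, "jaw": -0.8},
    {"dx": 30, "dy": 0, "dz": 0, "roll": 0, "jaw": -0.8},
    {"dx": 30, "dy": 0, "dz": 0, "roll": 0, "jaw": -0.8},
    {"dx": 30, "dy": 0, "dz": 0, "roll": 0, "jaw": -0.8},
    {"dx": 30, "dy": 0, "dz": 0, "roll": 0, "jaw": -0.8},
    {"dx": 30, "dy": 0, "dz": 0, "roll": 0, "jaw": -0.8},
    {"dx": 30, "dy": 0, "dz": 0, "roll": 0, "jaw": -0.8},
    {"dx": 0, "dy": 0, "dz": 0, "roll": 0, "jaw": -0.8},
    {"dx": 0, "dy": 0, "dz": 0, "roll": 0, "jaw": -0.8},
  ],
)

```text
time_s: 33.15
ee_pos: [0.4047, 0.0081, 0.244]
eef_rot: [3.141, 0.0, 1.704]
force: [0.4, 0.2, -0.5]
grip_width: 0.0845
grip_force: 0.0
```

Run:
```python
from h import *
from station import *
c=camera("top"); w=world(c); s=camera("scene")
a=cv2.resize(c["frame"][225:310,310:480],None,fx=3,fy=3);b=cv2.resize(s["frame"][110:195,310:480],None,fx=3,fy=3)
cv2.imwrite("pics/t5.png",np.vstack([a,b])[:,:,::-1])
print("w",band(w,.4445,-.2914,.039,.1,.125),"vial",band(w,.449,-.3588,.03,.09,.115),"n",band(w,.424,-.2206,.031,.08,.1))
for q in((.4445,-.2914,.045,.104,.12),(.424,-.2206,.031,.084,.096)):
    m=(np.hypot(w[...,0]-q[0],w[...,1]-q[1])<q[2])&(w[...,2]>q[3])&(w[...,2]<q[4]);p=w[m];print(np.linalg.lstsq(np.c_[p[:,:2]-q[:2],np.ones(len(p))],p[:,2],rcond=None)[0])
```

```text
w [ 4.435e-01 -2.910e-01  3.510e-02  2.500e+02  1.119e-01] vial [ 4.480e-01 -3.580e-01  1.490e-02  1.360e+02  1.046e-01] n [ 4.234e-01 -2.203e-01  2.740e-02  1.630e+02  9.000e-02]
[-0.00704189 -0.00064419  0.11198631]
[-0.0074696   0.00283378  0.09036886]
```

View pics/t5.png

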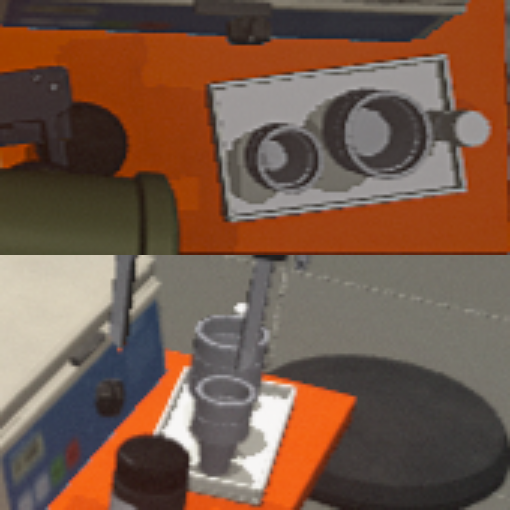

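The wide stack of three (375,130) has its rim level at 0.112. The narrow stack of two (283,157) is level at 0.090. The vial (470,128) stands upright with its top at 0.104. Nothing touches the robot, so I hand in.

```bash
python3 -c "
from station import *
print(hand_in())"
```

```text
the job is handed in; nothing more can be done
None
```

The job is done and handed in at about 33 s: three wide pots and two narrow pots are stacked fully home in the tray, the vial stands upright on its bare floor, and I moved none of the bystanders.

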